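Set the washer-base rail to its mark and lock the cam lever

ROBOT

A 7-joint arm with a two-finger parallel gripper is mounted at the origin on the work surface. World frame = base frame: x ahead of the robot, y to its left, z up, the work surface at z = 0. Lengths are in m, angles in rad, forces in N, time in s.
With the tool pointing down it reaches from about 0.425 to 0.875 m from the base axis. Payload 4.7 kg.
Tool frame: the origin (TCP) lies between the finger pads, 19 mm behind the fingertips; this is the grasp point; z points along the fingers, y is the line along which they close (so a half turn about z gives the same grasp; the last joint's range is limited). The gripper opens to 87 mm and grips with 3 to 60 N. Pads are 19 mm wide; open, the fingers measure 117 mm over their backs; the gripper's body (75 mm by 190 mm) begins 51 mm behind the grasp point.
Start: joints at [1.348, 0.321, -0.07, 1.45, 0.023, 1.371, -0.057], TCP at [0.152, -0.632, 0.241] pointing down, gripper open.
Joint ranges: [-2.86, 2.86], [-0.3, 2.09], [-1.38, 1.24], [0.06, 2.45], [-1.56, 4.7], [0.09, 2.05], [-2.69, 2.69]. Speed limits (rad/s): [2.57, 2.57, 3.14, 3.14, 3.14, 3.14, 3.14].

INTERFACE

Orientations are given as a rotation vector (axis times angle).
In Python, from bench import ctrl gives the robot as it stands.
- The arm moves only by the shell command python3 inch.py 'ROWS' [FORCE]. ROWS is a JSON list of rows, 1 to 20 of them, each an object with the fields trans (a list: dx, dy, dz in a scale on which 1.0 is 0.8 m), yaw (a turn about the tool's z in parts of the range, where 1.0 means 2 rad), jaw (the opening from 0.0 (shut) to 1.0 (fully open)); a field left out counts as zero (the opening has to be given); each row is the pose to reach, as a shift and turn from the pose commanded when the command began, along the tool's axes at that moment; what a row does not reach only later rows make up. A row lasts 1/10 s, in which the tool goes at most 0.05 m and 0.15 rad, less where a joint would pass 70% of its speed; a pose out of reach is approached as far as the arm can. The fingers move at their own pace and stop on an object; FORCE is the grip in N (left out, the last holds). Time passes only in rows, so rows that do not move let the fingers close. It prints the time, the measured TCP pose, the force, the opening and the grip force at its end. Input that does not fit is refused with a message, and nothing moves.
- ctrl.get_state(): the state, without advancing time (a new reading comes with each control period).
- ctrl.get_image(name): name is "scene" or "top" or "wrist"; returns the picture (420x560x3 uint8, red, green, blue); there is no depth.
- ctrl.camera_model(name): a dict with "vertical_fov" (degrees; the focal length in pixels is half the picture's height over the tangent of half this angle, whatever the lens; pixels are square), "cx", "cy" (the principal point, pixels), "rvec" (rotation vector, rad) and "tvec" (3), from world to camera coordinates, as OpenCV has them; the wrist camera has in their place "hand_eye" (4x4, takes a point from camera to tool coordinates, whose origin is the TCP and whose axes are the flange's). Camera axes: x right, y down, z forward; pixel columns grow to the right and rows downward; lengths in m; the calibration is good to about 2 mm. A picture is of the moment at which its call begins: read the wrist's pose just before it. camera_model takes no time and is no camera call.
- ctrl.close_job(): hands the job in; it is judged then, once.
The state is a dict: "time": time; "joint_positions": joint angles; "qd": joint speeds; "joint_torque": joint torques, N m; "position": TCP position; "tool_rot": TCP orientation; "ft_force": force on the tool from outside, world axes, zero at the start; "torque": the same for the moment, N m; "grip_width": opening from 0.0 (shut) to 1.0 (fully open); "grip_force": force on a finger pad.
Only numpy, scipy, OpenCV 4.12 (cv2) and the standard library are available. Lean on these libraries where they do the work, as an engineer would, in place of code of your own. Each camera call takes 0.05 s, during which the arm holds its last target. There are 200 camera calls.

TASK

The telescopic rail of the washer base, the one with its cam lever standing open, is too long: push its sliding leg in until the open end of the clamp collar just meets the edge of the tape mark on the bar. With the leg between the fingers so that it does not shift off the mark, squeeze the cam lever fully shut against the tube. Finish still gripping the leg, on its mark with the lever shut, without taking the hand away, and leave the wrench, the spirit level and the tub where they are.

Things in the scene. Friction and masses are not known exactly. Their poses are not given: they have to be found in the camera images.
- rail: Fixed half of the telescopic washer-base rail nearer the robot; heavy, does not move. Grey corner foot (90 x 90 mm, 74 mm high, lip 88 mm at its outer end) and a level steel bar, 20 x 20 mm, running into the sliding leg. Origin: foot's underside centre, on the counter. y: along the bar to the sliding leg; z up; x: the lever's side. Bar axis 50 mm above the counter, over the origin.
- tape: The length mark: one turn of black tape, 8 mm wide, flat round the bare steel bar (it stops nothing; the collar would slide over it). Origin: on the bar's axis, at the tape's edge that faces the sliding leg (the near edge, to which the collar's open end must come). Axes as rail; the tape lies from y = -8 mm to 0.
- leg: Sliding leg: steel tube 26 x 26 mm with a black clamp collar (36 x 36 mm) at its open end and a grey foot at the other. Origin: on the axis at the collar's open end, 50 mm above the counter; axes as rail. Collar y = 0 to 30 mm, bare tube 30 to 195 mm. Slides along y only, pushed by about 2 to 3 N (lever open), and stays where left; shut, the clamp holds about 20 N.
- leg_mouth (a point): Centre of the collar's open end (origin of leg): this must come to the tape's near edge. It starts 25 to 115 mm beyond it (at larger y); the leg can travel past every mark. With the lever half-way shut the clamp already drags on the bar.
- leg_grip (a point): Point on the tube's axis 66 mm from the collar's open end, 50 mm above the counter, beside the outer half of the lever: fingers pointing down and closing across the tube (along x) have the tube's bare side (x = -13 mm) under one pad and the lever's outer part under the other.
- leg_foot (a point): Top centre of the sliding leg's grey foot (90 x 90 mm, y = 190 to 280 mm in leg), 70 mm above the counter under a 4 mm ribbed rubber pad; a lip at its outer end is 88 mm high. (The second rail of the pair, finished and fixed, same shape, lever shut and no tape, stands on the far side of the counter, 0.79 m or more from the robot.)
- lever (a joint): Cam lever angle, rad: 0 fully shut along the tube, 0.62 fully open; starts at 0.42 to 0.56. Tube and lever together are 35 mm wide when shut, about 35 mm + 62 mm x sin(angle) over the tip when open. The clamp begins to bite below 0.40. The lever is stiff and stays where left, shut too (self-locking cam); moving its tip takes about 7 N when open, rising to about 11 N when nearly shut.
- lever_pin (a point): Axis of the lever's upright pin, at x = 21, y = 14 mm in leg, 50 mm above the counter, between two ears that reach out to x = 31 mm (y = 3 to 25 mm). From the pin the black lever (62 mm long, 7 mm thick, 22 mm high) points along +y, away from the collar's open end; shut it lies from x = 15 to 22 mm.
- lever_tip (a point): Outer face of the lever at its tip, 62 mm from the pin, 50 mm above the counter (the lever reaches from 39 to 61 mm). It swings out to +x of leg when open, level, about the pin.
- wrench: Bystander: a steel wrench lying on the counter. Origin: underside of its middle.
- level: Bystander: an aluminium spirit level, 230 x 22 x 45 mm, standing on its edge. Origin: centre of its underside.
- tub: Bystander: a round orange detergent tub, 164 mm across, 195 mm high. Origin: centre of its underside.

How it is judged:
By the outcome, as a careful person would: the job done as asked, in the order asked, and still so for the second after the job is handed in, while the arm keeps its last pose, push and grip.
It also fails if it takes over 45 s, if anything falls off the work surface, if the arm or the gripper's body presses on something with over 40 N, if the wrist force passes 120 N, or if a joint passes its speed limit or range.

## Working session

There is one attempt and no reset: what is moved stays moved. The work goes in short steps, Python scripts to look and compute and a shell command to move; the robot and the scene stay as the last step left them, time stands still between calls to the robot, and variables do not carry over. Pictures are saved under pics/ and viewed, at most 10 in all, crops included, and the job is handed in when it is done.

```bash
ls; mkdir -p pics; python3 - <<'E'
from bench import ctrl
import cv2,numpy as np
s=ctrl.get_state();print({k:np.round(v,3) for k,v in s.items()})
for n in("scene","top"):
    cv2.imwrite(f"pics/{n}0.png",ctrl.get_image(n)[:,:,::-1]);print(n,ctrl.camera_model(n))
print(ctrl.camera_model("wrist"))
E
```

```text
bench.py
inch.py
pics
{'time': np.float64(0.0), 'joint_positions': array([ 1.348,  0.322, -0.07 ,  1.452,  0.023,  1.371, -0.057]), 'qd': array([-0.001, -0.001, -0.001,  0.001, -0.   , -0.001,  0.001]), 'joint_torque': array([ 0.0000e+00, -4.9128e+01, -4.0300e-01, -3.1252e+01, -6.4000e-02,
        4.4000e-02,  0.0000e+00]), 'position': array([ 0.152, -0.631,  0.24 ]), 'tool_rot': array([-3.118, -0.371,  0.   ]), 'ft_force': array([ 0.046, -0.546, -0.496]), 'torque': array([-0.018,  0.008, -0.053]), 'grip_force': np.float64(0.0), 'grip_width': np.float64(0.997)}
scene {'vertical_fov': 49.65633720206714, 'cx': 279.1085361326151, 'cy': 213.2789472040978, 'rvec': array([ 1.73622141,  1.90141379, -0.70471488]), 'tvec': array([-0.04246801, -0.28319704,  1.49849921])}
top {'vertical_fov': 43.648199749986006, 'cx': 279.0125674908139, 'cy': 207.89880713488895, 'rvec': array([ 2.14128692, -2.12362951,  0.15221126]), 'tvec': array([0.0883366 , 0.47638403, 1.60487161])}
{'vertical_fov': 67.32980653524558, 'cx': 276.6350691884307, 'cy': 214.21415786058455, 'hand_eye': array([[ 2.89782601e-04, -9.59141512e-01, -2.82926625e-01,
         7.73689694e-02],
       [ 9.99999946e-01,  3.21672139e-04, -6.62592852e-05,
         6.49632240e-04],
       [ 1.54561644e-04, -2.82926591e-01,  9.59141554e-01,
        -1.43307029e-01],
       [ 0.00000000e+00,  0.00000000e+00,  0.00000000e+00,
         1.00000000e+00]])}
```

View pics/top0.png

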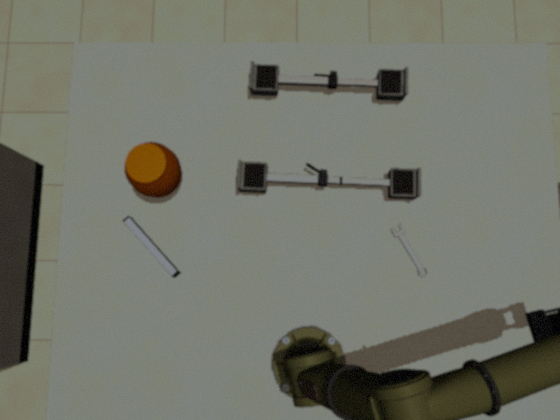

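View pics/scene0.png

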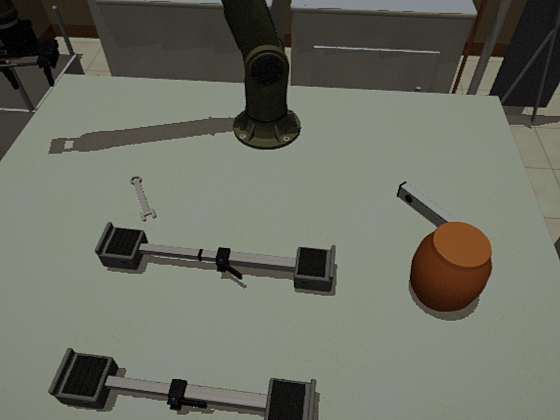

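The top view shows the rail's foot at (403,183), tape (341,181), collar (323,178), open lever towards (308,166) and the leg's foot at (253,176). In the scene view these are at (123,242), (200,254), (223,259), (240,283) and (315,262). The tub, level and wrench are clear of the rail.

```bash
cat > h.py <<'E'
from bench import ctrl
import cv2,numpy as np
from scipy.spatial.transform import Rotation as R
def K(m):
    f=210/np.tan(np.radians(m["vertical_fov"])/2); return np.array([[f,0,m["cx"]],[0,f,m["cy"]],[0,0,1]])
def P(n,pose=None):
    m=ctrl.camera_model(n)
    if n=="wrist":
        T=np.eye(4);T[:3,:3]=R.from_rotvec(pose[3:]).as_matrix();T[:3,3]=pose[:3]
        E=np.linalg.inv(T@m["hand_eye"])[:3]
    else: E=np.c_[R.from_rotvec(m["rvec"]).as_matrix(),m["tvec"]]
    return K(m)@E
def tri(Pa,Pb,a,b):
    X=cv2.triangulatePoints(Pa,Pb,np.float64(a).reshape(2,1),np.float64(b).reshape(2,1)); return (X[:3]/X[3]).ravel()
def atz(Pm,uv,z):  # point on plane z
    H=np.c_[Pm[:,0],Pm[:,1],Pm[:,2]*z+Pm[:,3]]; X=np.linalg.solve(H,[*uv,1]); return np.r_[X[:2]/X[2],z]
def snap(name):
    s=ctrl.get_state(); p=np.r_[s["position"],s["tool_rot"]]
    cv2.imwrite(f"pics/{name}.png",ctrl.get_image("wrist")[:,:,::-1]); np.save(f"pics/{name}.npy",p); print(name,p.round(4),s["time"])
def W(name): return P("wrist",np.load(f"pics/{name}.npy"))
E
python3 - <<'E'
from h import *
t,s=P("top"),P("scene")
for n,a,b in[("tape",(341,181),(200,254)),("collar",(323,178),(223,259)),("legfoot",(253,176),(315,262)),("railfoot",(403,183),(123,242)),("tip",(307,165),(241,284)),("tub",(150,162),(461,243)),("lvl",(125,218),(402,187))]:
    X=tri(t,s,a,b);print(n,X.round(3),np.hypot(*X[:2]).round(3))
st=ctrl.get_state();print(R.from_rotvec(st["tool_rot"]).as_matrix().round(3))
E
```

```text
tape [ 0.56  -0.1    0.052] 0.569
collar [ 0.569 -0.043  0.052] 0.571
legfoot [0.57  0.176 0.07 ] 0.597
railfoot [ 0.552 -0.29   0.067] 0.623
tip [0.617 0.006 0.024] 0.617
tub [0.583 0.468 0.196] 0.748
lvl [0.418 0.455 0.212] 0.618
[[ 0.972  0.235 -0.   ]
 [ 0.235 -0.972  0.002]
 [-0.    -0.002 -1.   ]]
```

Units first: shifts go in shares of 0.8 m and turns go in shares of 2 rad. So 0.56 m / 0.8 = 0.7, -0.51 m / 0.8 = -0.6375, -1.3 rad / 2 = -0.65.

```bash
python3 inch.py '[{"trans": [0.7, -0.6375, 0.025], "yaw": -0.65, "jaw": 1}, {"trans": [0.7, -0.6375, 0.025], "yaw": -0.65, "jaw": 1}, {"trans": [0.7, -0.6375, 0.025], "yaw": -0.65, "jaw": 1}, {"trans": [0.7, -0.6375, 0.025], "yaw": -0.65, "jaw": 1}, {"trans": [0.7, -0.6375, 0.025], "yaw": -0.65, "jaw": 1}, {"trans": [0.7, -0.6375, 0.025], "yaw": -0.65, "jaw": 1}, {"trans": [0.7, -0.6375, 0.025], "yaw": -0.65, "jaw": 1}, {"trans": [0.7, -0.6375, 0.025], "yaw": -0.65, "jaw": 1}, {"trans": [0.7, -0.6375, 0.025], "yaw": -0.65, "jaw": 1}, {"trans": [0.7, -0.6375, 0.025], "yaw": -0.65, "jaw": 1}, {"trans": [0.7, -0.6375, 0.025], "yaw": -0.65, "jaw": 1}, {"trans": [0.7, -0.6375, 0.025], "yaw": -0.65, "jaw": 1}, {"trans": [0.7, -0.6375, 0.025], "yaw": -0.65, "jaw": 1}, {"trans": [0.7, -0.6375, 0.025], "yaw": -0.65, "jaw": 1}, {"trans": [0.7, -0.6375, 0.025], "yaw": -0.65, "jaw": 1}, {"trans": [0.7, -0.6375, 0.025], "yaw": -0.65, "jaw": 1}, {"trans": [0.7, -0.6375, 0.025], "yaw": -0.65, "jaw": 1}, {"trans": [0.7, -0.6375, 0.025], "yaw": -0.65, "jaw": 1}, {"trans": [0.7, -0.6375, 0.025], "yaw": -0.65, "jaw": 1}, {"trans": [0.7, -0.6375, 0.025], "yaw": -0.65, "jaw": 1}]'
python3 - <<'E'
from h import *
snap("w1"); print(R.from_rotvec(ctrl.get_state()["tool_rot"]).as_matrix().round(3))
E
```

```text
time: 2.1
position: [0.5767, -0.0068, 0.2213]
tool_rot: [2.262, 2.179, -0.002]
ft_force: [0.3, -0.2, 0.2]
grip_width: 1.001
grip_force: 0.0
w1 [ 5.7670e-01 -6.8000e-03  2.2130e-01  2.2617e+00  2.1793e+00 -1.6000e-03] 2.1
[[ 0.037  0.999  0.   ]
 [ 0.999 -0.037 -0.001]
 [-0.001  0.    -1.   ]]
```

View pics/w1.png

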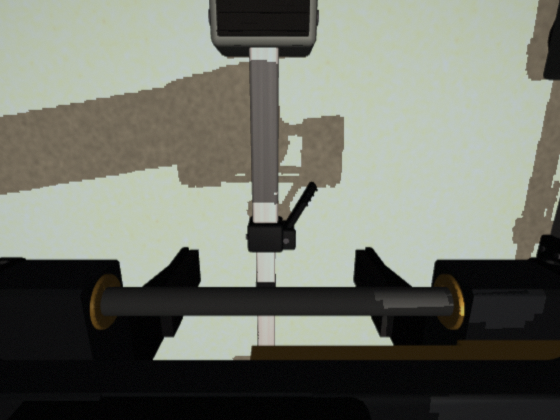

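The wrist view shows the tube running up the picture at column ~265, collar at rows 222–250, tape starting near row 283 (partly behind the gripper), lever tip near (313,185) and foot edge at row 50. I'll shift along the rail for a second view and measure both.

Converted, 0.09 m / 0.8 = 0.1125, 0.05 m / 0.8 = 0.0625.

```bash
python3 inch.py '[{"trans": [0.0625, 0, 0], "jaw": 1}, {"trans": [0.1125, 0, 0], "jaw": 1}, {"trans": [0.1125, 0, 0], "jaw": 1}, {"trans": [0.1125, 0, 0], "jaw": 1}]'
python3 - <<'E'
from h import *
snap("w2")
a=cv2.imread("pics/w1.png")[170:295,225:325];b=cv2.imread("pics/w2.png")[225:400,205:345]
a=cv2.resize(a,None,fx=3.5,fy=3.5,interpolation=2);b=cv2.resize(b,None,fx=3,fy=3,interpolation=2)
o=np.zeros((530,780,3),np.uint8);o[:a.shape[0],:a.shape[1]]=a;o[:b.shape[0],355:355+b.shape[1]]=b[:, :425]
cv2.imwrite("pics/z1.png",cv2.convertScaleAbs(o,alpha=1.2,beta=30))
E
```

```text
time: 2.55
position: [0.58, 0.0857, 0.2215]
tool_rot: [2.256, 2.185, -0.0]
ft_force: [0.0, -0.3, -0.3]
grip_width: 1.004
grip_force: 0.0
w2 [ 5.8000e-01  8.5700e-02  2.2150e-01  2.2563e+00  2.1849e+00 -4.0000e-04] 2.55
```

View pics/z1.png

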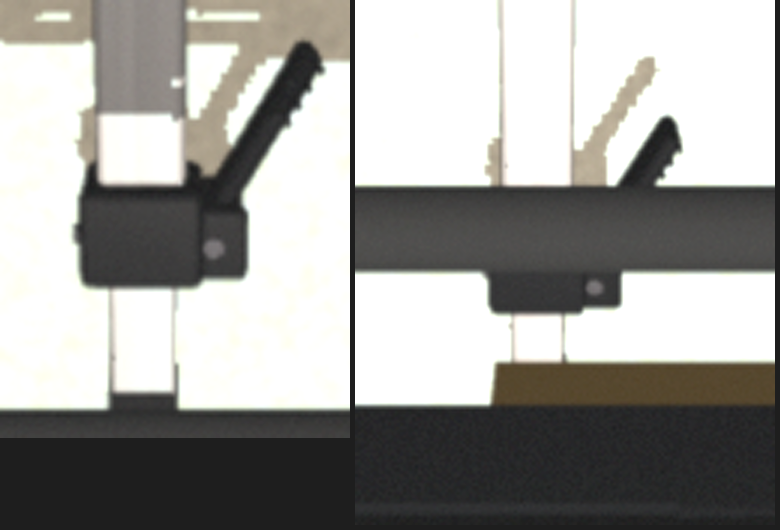

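View pics/w2.png

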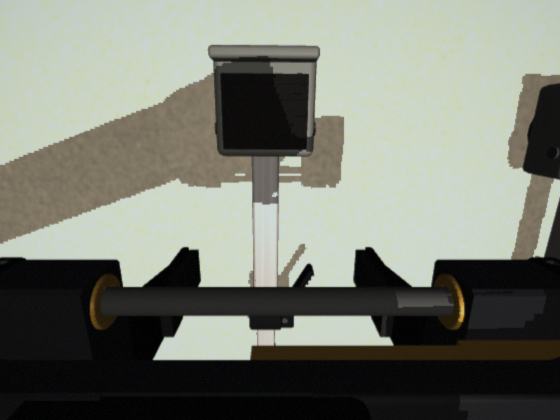

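The crops show the collar's open-end edge at w1 (248..283, 251.4) and w2 (250..281, 329.3), the tape's near edge at w1 (266,282.6), and the lever tip at w1 (313,183). In w2 the leg's foot lip is at row 47–58, columns 209–319.

```bash
python3 - <<'E'
from h import *
a,b=W("w1"),W("w2"); A=lambda x,y:(x/3.5+225,y/3.5+170); B=lambda x,y:((x-355)/3+205,y/3+225)
for n,p,q in[("mouthL",A(80,285),B(489,313)),("mouthR",A(203,285),B(584,313)),("pinscrew",A(213,249),B(595,288)),("tip",A(305,42),B(668,117)),("tubeL0",(253,195),(253,290)),]:
    print(n,tri(a,b,p,q).round(4))
print("collar z.068",[atz(a,A(x,285),.068).round(4) for x in(80,203)],[atz(b,B(x,313),.068).round(4) for x in (489,584)])
print("tape z.060",[atz(a,A(x,394),.0605).round(4) for x in(110,176)])
print("legtip z.061",atz(a,A(305,42),.061).round(4),atz(a,A(322,65),.061).round(4))
print("foot lip outer top .088",[atz(b,p,.088).round(4) for p in((209,47),(319,47))])
print("tube at .063",[atz(b,p,.063).round(4) for p in((251,205),(278.5,205),(252.5,285),(278,285))])
E
```

```text
mouthL [ 0.5456 -0.0557  0.0682]
mouthR [ 0.5809 -0.0572  0.0676]
pinscrew [ 0.5846 -0.0455  0.0694]
tip [0.614  0.0083 0.0421]
tubeL0 [0.5558 0.0094 0.0975]
collar z.068 [array([ 0.5455, -0.0558,  0.068 ]), array([ 0.5812, -0.0571,  0.068 ])] [array([ 0.5457, -0.0559,  0.068 ]), array([ 0.5806, -0.057 ,  0.068 ])]
tape z.060 [array([ 0.5516, -0.0954,  0.0605]), array([ 0.5718, -0.0961,  0.0605])]
legtip z.061 [0.6119 0.0119 0.061 ] [0.6166 0.0052 0.061 ]
foot lip outer top .088 [array([0.5307, 0.2206, 0.088 ]), array([0.6177, 0.2178, 0.088 ])]
tube at .063 [array([0.5545, 0.0839, 0.063 ]), array([0.5817, 0.0831, 0.063 ]), array([ 0.5513, -0.0044,  0.063 ]), array([ 0.5785, -0.0052,  0.063 ])]
```

Converted, 0.175 m / 0.8 = 0.2188, 0.165 m / 0.8 = 0.2063.

```bash
python3 inch.py '[{"trans": [0.0625, -0.0125, 0], "jaw": 0}, {"trans": [0.125, -0.0125, 0], "jaw": 0}, {"trans": [0.1875, -0.0125, 0], "jaw": 0}, {"trans": [0.2188, -0.0125, 0.025], "jaw": 0}, {"trans": [0.2188, -0.0125, 0.075], "jaw": 0}, {"trans": [0.2188, -0.0125, 0.125], "jaw": 0}, {"trans": [0.2188, -0.0125, 0.1625], "jaw": 0}, {"trans": [0.2188, -0.0125, 0.1875], "jaw": 0}, {"trans": [0.2188, -0.0125, 0.2063], "jaw": 0}, {"trans": [0.2188, -0.0125, 0.2063], "jaw": 0}, {"trans": [0.2188, -0.0125, 0.2063], "jaw": 0}]' 20
python3 inch.py '[{"trans": [-0.0125, 0, 0], "jaw": 0}, {"trans": [-0.0188, 0, 0], "jaw": 0}, {"trans": [-0.025, 0, 0], "jaw": 0}, {"trans": [-0.025, 0, 0], "jaw": 0}]'; python3 inch.py '[{"trans": [-0.0063, 0, 0], "jaw": 0}, {"trans": [-0.0125, 0, 0], "jaw": 0}, {"trans": [-0.0125, 0, 0], "jaw": 0}]'
```

```text
time: 3.7
position: [0.577, 0.2598, 0.0569]
tool_rot: [2.26, 2.181, 0.001]
ft_force: [-0.2, -0.2, -0.1]
grip_width: 0.08
grip_force: 0.0
time: 4.1
position: [0.5761, 0.2389, 0.0566]
tool_rot: [2.26, 2.18, -0.0]
ft_force: [-0.3, -0.5, 0.1]
grip_width: 0.003
grip_force: 0.0
time: 4.4
position: [0.5752, 0.23, 0.0563]
tool_rot: [2.259, 2.183, -0.0]
ft_force: [0.3, -1.1, 0.3]
grip_width: 0.003
grip_force: 0.0
```

Converted, -0.003 m / 0.8 = -0.0038.

```bash
python3 inch.py '[{"trans": [-0.0038, 0, 0], "jaw": 0}, {"trans": [-0.0038, 0, 0], "jaw": 0}]'|grep -E 'pos|ft';python3 inch.py '[{"trans": [-0.0038, 0, 0], "jaw": 0}, {"trans": [-0.0038, 0, 0], "jaw": 0}]'|grep -E 'pos|ft';python3 inch.py '[{"trans": [-0.0038, 0, 0], "jaw": 0}, {"trans": [-0.0038, 0, 0], "jaw": 0}]'|grep -E 'pos|ft'
```

```text
position: [0.5751, 0.2275, 0.0563]
ft_force: [0.3, 0.5, 1.1]
position: [0.575, 0.2243, 0.0562]
ft_force: [-0.2, 1.0, -0.4]
position: [0.5748, 0.221, 0.0562]
ft_force: [0.0, -0.0, 0.7]
```

Converted, -0.008 m / 0.8 = -0.01, -0.004 m / 0.8 = -0.005.

```bash
python3 inch.py '[{"trans": [-0.005, 0, 0], "jaw": 0}, {"trans": [-0.01, 0, 0], "jaw": 0}]'|grep -E 'pos|ft';python3 inch.py '[{"trans": [-0.005, 0, 0], "jaw": 0}, {"trans": [-0.01, 0, 0], "jaw": 0}]'|grep -E 'pos|ft';python3 inch.py '[{"trans": [-0.0038, 0, 0], "jaw": 0}, {"trans": [-0.0075, 0, 0], "jaw": 0}]'|grep -E 'pos|ft'
```

```text
position: [0.5745, 0.2134, 0.0563]
ft_force: [1.2, 1.0, 0.5]
position: [0.5742, 0.2051, 0.0562]
ft_force: [-0.9, 2.1, 0.4]
position: [0.5739, 0.1992, 0.0562]
ft_force: [-0.8, 2.6, 0.4]
```

Converted, -0.24 m / 0.8 = -0.3, -0.165 m / 0.8 = -0.2063.

```bash
python3 inch.py '[{"trans": [0.025, 0, 0], "jaw": 0}, {"trans": [0.025, 0, -0.0625], "jaw": 0}, {"trans": [0.025, 0, -0.125], "jaw": 0}, {"trans": [0, 0, -0.175], "jaw": 0.5}, {"trans": [-0.0625, 0, -0.2063], "jaw": 1}, {"trans": [-0.125, 0, -0.2063], "jaw": 1}, {"trans": [-0.1875, 0, -0.2063], "jaw": 1}, {"trans": [-0.25, 0, -0.2063], "jaw": 1}, {"trans": [-0.3, 0, -0.2063], "jaw": 1}, {"trans": [-0.3, 0, -0.2063], "jaw": 1}, {"trans": [-0.3, 0, -0.2063], "jaw": 1}, {"trans": [-0.3, 0, -0.2063], "jaw": 1}]'
python3 - <<'E'
from h import *
snap("w3")
a=cv2.imread("pics/w3.png")[130:290,200:340]
a=cv2.resize(a,None,fx=3.5,fy=3.5,interpolation=2)
cv2.imwrite("pics/z3.png",cv2.convertScaleAbs(a,alpha=1.0,beta=30))
E
```

```text
time: 6.8
position: [0.5658, -0.0392, 0.2212]
tool_rot: [-2.257, -2.185, 0.0]
ft_force: [0.3, 0.8, -0.2]
grip_width: 0.741
grip_force: 0.0
w3 [ 5.6580e-01 -3.9200e-02  2.2120e-01 -2.2569e+00 -2.1847e+00  1.0000e-04] 6.8
```

View pics/z3.png

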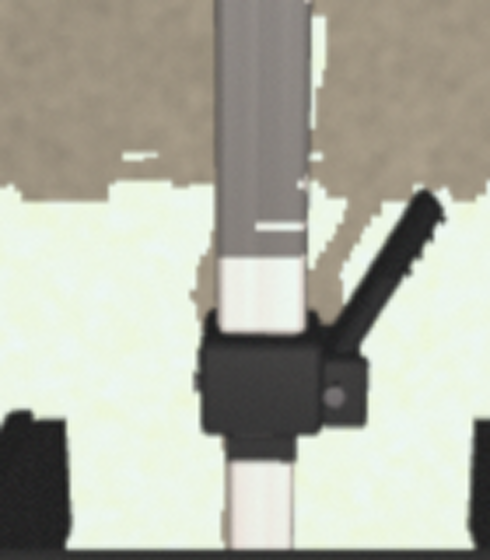

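```bash
python3 - <<'E'
from h import *
a=W("w3"); A=lambda x,y:(x/3.5+200,y/3.5+130)
print("mouth",[atz(a,A(x,433),.068).round(4) for x in(202,321)])
print("tape far",[atz(a,A(x,460.5),.0603).round(4) for x in(228,296)])
print("tip",[atz(a,A(*p),.061).round(4) for p in((428,190),(444,210))], "pin",atz(a,A(335,397),.0685))
g=cv2.imread("pics/w3.png")[:,:,1]; print(g[244:268,250:284:8])
print(g[238:268,275], cv2.imread("pics/w1.png")[240:292,264,1])
E
```

```text
mouth [array([ 0.5446, -0.0909,  0.068 ]), array([ 0.5792, -0.092 ,  0.068 ])]
tape far [array([ 0.5514, -0.1034,  0.0603]), array([ 0.5718, -0.104 ,  0.0603])]
tip [array([ 0.6106, -0.0226,  0.061 ]), array([ 0.6152, -0.0285,  0.061 ])] pin [ 0.5834017  -0.08067321  0.0685    ]
[[216  31  27  28  30]
 [216  29  28  29  28]
 [218  30  26  27  30]
 [216  31  28  27  27]
 [217  30  27  27  27]
 [217  30  27  28  27]
 [216  29  26  29  26]
 [216  38  26  27  26]
 [216  57  24  27  25]
 [216 109  23  26  24]
 [217 185  18  30  21]
 [217 214  25  24  22]
 [217 216  28  29  29]
 [216 216  30  28  29]
 [217 216  32  28  29]
 [217 217  29  27  27]
 [215 216  35  39  33]
 [217 217  78 100  60]
 [217 216 139 178 133]
 [217 216 165 207 192]
 [217 217 165 211 197]
 [216 217 167 211 196]
 [216 217 166 210 196]
 [215 216 165 210 196]]
[ 33  31  31  32  31  30  29  28  28  27  27  27  29  27  26  29  30  25
  29  29  28  26  37  98 176 206 210 210 209 209] [ 25  27  25  26  24  25  27  24  25  24  25  46 120 191 197 197 197 198
 196 197 196 197 197 198 197 196 197 197 197 196 196 196 196 196 196 195
 196 196 197 195 192 166  73  25  23  21  17  16  15  20  20  23]
```

The crop shows the collar now next to the tape, with the lever still open (tip near (430,200) of the crop) and a dark tape strip at crop rows 433–460. The tape's near edge is hidden by the collar, so I'll look from the other side.

Converted, -0.18 m / 0.8 = -0.225, -0.15 m / 0.8 = -0.1875.

```bash
python3 inch.py '[{"trans": [-0.0625, 0, 0], "jaw": 1}, {"trans": [-0.125, 0, 0], "jaw": 1}, {"trans": [-0.1875, 0, 0], "jaw": 1}, {"trans": [-0.225, 0, 0], "jaw": 1}, {"trans": [-0.225, 0, 0], "jaw": 1}, {"trans": [-0.225, 0, 0], "jaw": 1}]'
python3 - <<'E'
from h import *
snap("w4")
a=W("w4")
for X in([.5617,-.0958,.06],[.5617,-.092,.068]): p=a@np.r_[X,1];print(p[:2]/p[2])
u,v=(p[:2]/p[2]).astype(int);g=cv2.imread("pics/w4.png")
print(g[max(0,v-18):v+24,u-10:u+11:5,1])
c=cv2.resize(g[max(0,v-40):v+60,u-60:u+60],None,fx=5,fy=5,interpolation=2)
cv2.imwrite("pics/z4.png",cv2.convertScaleAbs(c,alpha=1.5,beta=40))
E
```

```text
time: 7.45
position: [0.5602, -0.2189, 0.221]
tool_rot: [-2.257, -2.184, -0.001]
ft_force: [-0.8, 1.7, 0.3]
grip_width: 1.001
grip_force: 0.0
w4 [ 5.6020e-01 -2.1890e-01  2.2100e-01 -2.2568e+00 -2.1840e+00 -1.2000e-03] 7.45
[273.9824957   67.18405457]
[273.74440167  60.79960346]
[[ 30  32  33  32  32]
 [ 31  32  32  30  32]
 [ 30  30  30  31  32]
 [ 29  32  31  31  31]
 [ 31  33  33  32  35]
 [ 33  31  32  34  34]
 [ 32  33  33  33  35]
 [ 31  34  33  32  35]
 [ 35  32  34  34  33]
 [ 32  35  31  35  35]
 [ 33  31  32  34  34]
 [ 33  34  35  36  35]
 [ 32  32  33  36  34]
 [ 33  36  34  34  36]
 [ 35  34  34  36  36]
 [ 35  33  34  35  34]
 [ 32  33  33  33  36]
 [ 28  31  29  31  35]
 [ 24  24  25  21  26]
 [ 16  15  13  15  18]
 [ 10  10  10  12  12]
 [ 19  37  38  37  30]
 [ 75 117 118 112 100]
 [128 183 187 160 143]
 [111 163 167  97  92]
 [ 54  73  75  58  57]
 [ 29  33  40  38  37]
 [ 15  20  33  38  35]
 [ 18  18  30  36  34]
 [ 16  18  21  35  35]
 [ 17  17  17  35  34]
 [ 18  17  16  30  36]
 [ 17  18  15  19  35]
 [ 19  19  18  17  33]
 [ 35  42  31  31  31]
 [ 59  77  64  64  55]
 [ 71  90  92  91  79]
 [ 77  91  95  93  83]
 [ 77  92  93  92  83]
 [ 77  92  95  93  82]
 [ 78  93  94  94  84]
 [ 77  92  95  94  81]]
```

View pics/z4.png

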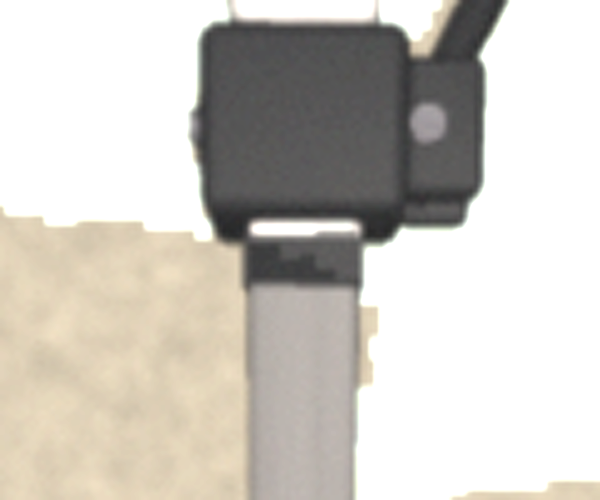

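The crop shows the collar's end face, then a thin bright strip of bare bar (rows 63.8–66.7 of the full picture), then the tape (66.7–76.7). The collar is just short of the mark.

```bash
python3 - <<'E'
from h import *
a=W("w4")
for r,z in((63.75,.060),(66.7,.0603),(76.7,.0603),(59.8,.068)): print(r,atz(a,(270,r),z).round(4))
b=W("w3");print(atz(b,(265,253.7),.068),atz(b,(273,261.2),.0603))
b=W("w1");print(atz(b,(264,251.9),.068),atz(b,(264,281.6),.0603))
E
```

```text
63.75 [ 0.5583 -0.0929  0.06  ]
66.7 [ 0.5582 -0.0953  0.0603]
76.7 [ 0.5579 -0.1035  0.0603]
59.8 [ 0.5585 -0.0911  0.068 ]
[ 0.552014  -0.0910817  0.068    ] [ 0.55963762 -0.10321804  0.0603    ]
[ 0.5618582  -0.05690802  0.068     ] [ 0.55973606 -0.09465338  0.0603    ]
```

```bash
python3 - <<'E'
from h import *
a=W("w4");g=cv2.imread("pics/w4.png")[:,:,1]
print("back",g[15:36,265:285:6].T)
print("side L",g[56:74,254:262:2].T); print("side R",g[56:74,286:294:2].T)
print("backface",atz(a,(273,24.5),.068))
for y in(-.0911,-.0929): 
  for z in(.032,.034,.060,.066,.068):
    p=a@[.5617-.0145,y,z,1];print(y,z,(p[:2]/p[2]).round(1))
b=W("w3");h=cv2.imread("pics/w3.png")[:,:,1]
print("w3 back L",h[210:260,259:263].T)
E
```

```text
back [[195 195 195 196 195 193 186 166 131  61  23  23  26  28  29  27  27  27
   29  28  29]
 [198 197 198 198 197 196 188 169 140  84  28  20  24  26  28  29  28  27
   28  30  30]
 [195 196 196 197 196 197 190 169 138  83  28  22  24  28  29  28  28  29
   29  31  30]
 [201 203 202 202 203 202 196 176 143  87  28  22  28  28  30  27  30  29
   29  28  29]]
side L [[ 23  23  24  24  30  40  61  95 153 196 199 177 118 106 107 109 111 110]
 [ 31  30  33  28  20  13   9   6  11  25  38  61  88 108 109 110 109 108]
 [ 33  33  32  28  20  14   7   6   4   1   4  15  48  95 112 111 111 110]
 [ 34  33  32  27  21  16   9   3   4   3   5   9  44  87 106 109 110 111]]
side R [[ 36  34  37  33  24  17  11   7   9   8   8  14  58 132 184 191 191 191]
 [ 36  35  35  31  25  18  10   6   7   5   6  12  61 143 204 210 208 210]
 [ 34  36  35  33  26  16   8   4   5   3   5  30 113 191 208 209 208 208]
 [ 26  25  26  21  18  11  10   9  10  42 101 159 195 207 208 208 208 209]]
backface [ 0.56204642 -0.06442584  0.068     ]
-0.0911 0.032 [259.1  67.2]
-0.0911 0.034 [259.   66.9]
-0.0911 0.06 [257.4
[... 339 characters left out ...]
 28  28  25  25  25
   24  25  25  24  25  22  28  64 148 211 216 217 217 217]
 [118 119 118 116 115 117 117 105  61  19   5   4   6   3   3   3   5   7
   16  22  31  31  33  32  31  31  32  30  30  29  31  28  27  29  28  29
   26  27  26  28  25  25  25  53 139 210 216 217 216 216]
 [102 102 101  98  97  99 104  99  49  34  27  29  23  12   4   5   7  10
   17  22  30  33  33  31  33  33  31  31  29  29  31  28  30  27  31  26
   28  26  26  26  25  25  26  50 137 210 216 216 217 215]
 [124 123 122 120 120 120 122 120 111 108 107 108  95  60  32   9   7   7
   17  23  28  34  32  33  35  32  31  30  29  30  30  29  30  29  27  29
   27  26  27  26  27  26  27  51 131 204 210 211 212 215]]
```

Converted, 0.44 m / 0.8 = 0.55, 0.42 m / 0.8 = 0.525.

```bash
python3 inch.py '[{"trans": [0.0625, 0, 0], "jaw": 0}, {"trans": [0.125, 0, 0], "jaw": 0}, {"trans": [0.1875, 0, 0], "jaw": 0}, {"trans": [0.25, 0, 0], "jaw": 0}, {"trans": [0.3125, 0, 0], "jaw": 0}, {"trans": [0.375, 0, 0], "jaw": 0}, {"trans": [0.4375, 0, 0], "jaw": 0}, {"trans": [0.5, 0, 0], "jaw": 0}, {"trans": [0.55, 0, 0], "jaw": 0}, {"trans": [0.55, 0, 0.0625], "jaw": 0}, {"trans": [0.55, 0, 0.125], "jaw": 0}, {"trans": [0.55, 0, 0.175], "jaw": 0}, {"trans": [0.55, 0, 0.2063], "jaw": 0}, {"trans": [0.55, 0, 0.2063], "jaw": 0}, {"trans": [0.5375, 0, 0.2063], "jaw": 0}, {"trans": [0.5275, 0, 0.2063], "jaw": 0}, {"trans": [0.525, 0, 0.2063], "jaw": 0}, {"trans": [0.5225, 0, 0.2063], "jaw": 0}, {"trans": [0.5225, 0, 0.2063], "jaw": 0}]'
python3 inch.py '[{"trans": [0.025, 0, 0], "jaw": 0}, {"trans": [0.025, 0, -0.0625], "jaw": 0}, {"trans": [0.025, 0, -0.125], "jaw": 0}, {"trans": [0, 0, -0.175], "jaw": 0.5}, {"trans": [-0.0625, 0, -0.2063], "jaw": 1}, {"trans": [-0.125, 0, -0.2063], "jaw": 1}, {"trans": [-0.1875, 0, -0.2063], "jaw": 1}, {"trans": [-0.25, 0, -0.2063], "jaw": 1}, {"trans": [-0.3125, 0, -0.1938], "jaw": 1}, {"trans": [-0.375, 0, -0.1688], "jaw": 1}, {"trans": [-0.4375, 0, -0.1375], "jaw": 1}, {"trans": [-0.5, 0, -0.1], "jaw": 1}, {"trans": [-0.5125, 0, -0.1], "jaw": 1}, {"trans": [-0.5125, 0, -0.1], "jaw": 1}, {"trans": [-0.5125, 0, -0.1], "jaw": 1}]'
python3 - <<'E'
from h import *
snap("w5"); a=W("w5")
p=a@[.5617,-.0953,.06,1];u,v=(p[:2]/p[2]);print(u,v);u,v=int(u),max(int(v),45)
g=cv2.imread("pics/w5.png")
print(g[v-20:v+25,u-10:u+11:5,1].T)
c=cv2.resize(g[max(0,v-45):v+55,u-60:u+60],None,fx=5,fy=5,interpolation=2)
cv2.imwrite("pics/z5.png",cv2.convertScaleAbs(c,alpha=1.5,beta=40))
E
```

```text
time: 9.4
position: [0.575, 0.1977, 0.0575]
tool_rot: [2.259, 2.182, 0.004]
ft_force: [0.4, 0.6, -0.6]
grip_width: 0.008
grip_force: 0.6
time: 10.9
position: [0.5596, -0.2127, 0.1358]
tool_rot: [-2.26, -2.18, 0.0]
ft_force: [0.2, 0.5, 1.8]
grip_width: 0.973
grip_force: 0.0
w5 [ 5.5960e-01 -2.1270e-01  1.3580e-01 -2.2597e+00 -2.1803e+00  1.0000e-04] 10.9
273.68708621136227 54.647267827583605
[[ 36  36  35  36  35  35  36  36  37  37  34  31  26  22  16  10   6  17
   85 159 166  79  40  37  37  38  37  39  39  37  34  21  21  22  35  70
   95  99 100  98  99  99 100  98  98]
 [ 34  36  35  37  33  36  35  36  35  37  33  31  27  21  17   8   3  20
   84 161 168  78  40  38  37  38  38  39  37  40  37  39  38  33  29  61
   97 100 101 101 100 100 101 100 101]
 [ 36  36  35  36  36  37  37  36  39  33  36  34  28  24  17  15   7  20
   81 131  99  74  44  37  39  39  40  37  37  38  38  38  38  33  29  61
   97 102 101 101 102 103 103 102 100]
 [ 37  35  35  38  35  35  36  37  39  37  35  34  28  22  18  12  10  21
   78 128  97  73  43  39  39  38  36  38  38  38  39  40  39  41  57 125
  170 112 100  99 100  98  99  99  98]
 [ 37  37  39  37  36  39  37  37  39  38  37  34  29  21  16  13  10  21
   81 132 100  75  42  39  38  38  40  39  39  41  39  39  40  40  44  69
  100 102 102 102 102 103 102 103 102]]
```

View pics/z5.png

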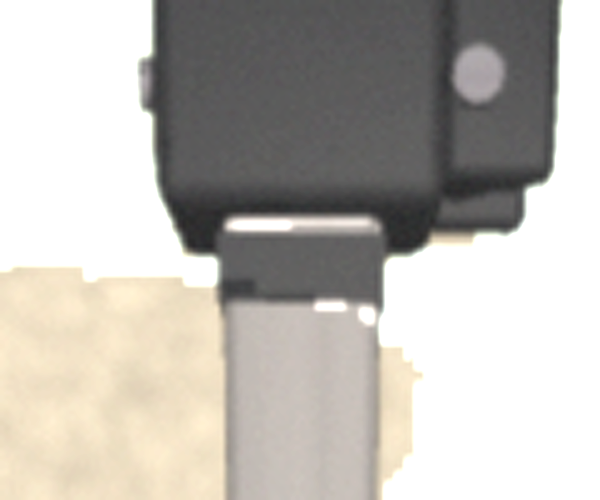

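The strip of bare bar is now about 1.6 mm (2.8 px against 14.25 px for the 8 mm tape). One more small push.

Converted, 0.43 m / 0.8 = 0.5375, 0.42 m / 0.8 = 0.525.

```bash
python3 inch.py '[{"trans": [0.0625, 0, -0.0375], "jaw": 0}, {"trans": [0.125, 0, -0.075], "jaw": 0}, {"trans": [0.1875, 0, -0.1], "jaw": 0}, {"trans": [0.25, 0, -0.1], "jaw": 0}, {"trans": [0.3125, 0, -0.1], "jaw": 0}, {"trans": [0.375, 0, -0.1], "jaw": 0}, {"trans": [0.4375, 0, -0.1], "jaw": 0}, {"trans": [0.5, 0, -0.1], "jaw": 0}, {"trans": [0.5375, 0, -0.1], "jaw": 0}, {"trans": [0.5375, 0, -0.0375], "jaw": 0}, {"trans": [0.5375, 0, 0.025], "jaw": 0}, {"trans": [0.5375, 0, 0.075], "jaw": 0}, {"trans": [0.5375, 0, 0.1], "jaw": 0}, {"trans": [0.5375, 0, 0.1], "jaw": 0}, {"trans": [0.525, 0, 0.1], "jaw": 0}, {"trans": [0.5175, 0, 0.1], "jaw": 0}, {"trans": [0.515, 0, 0.1], "jaw": 0}, {"trans": [0.515, 0, 0.1], "jaw": 0}, {"trans": [0.515, 0, 0.1], "jaw": 0}]'
```

```text
time: 12.85
position: [0.5746, 0.1994, 0.0571]
tool_rot: [2.259, 2.182, 0.002]
ft_force: [-0.4, -0.4, -0.3]
grip_width: 0.003
grip_force: 0.0
```

Converted, -0.0015 m / 0.8 = -0.0019, -0.001 m / 0.8 = -0.0013.

```bash
python3 inch.py '[{"trans": [-0.0013, 0, 0], "jaw": 0}, {"trans": [-0.0019, 0, 0], "jaw": 0}, {"trans": [-0.0019, 0, 0], "jaw": 0}]'|grep -E 'pos|ft'; python3 inch.py '[{"trans": [-0.0006, 0, 0], "jaw": 0}, {"trans": [-0.0013, 0, 0], "jaw": 0}, {"trans": [-0.0013, 0, 0], "jaw": 0}, {"trans": [-0.0013, 0, 0], "jaw": 0}]'|grep -E 'pos|ft';python3 inch.py '[{"trans": [-0.0006, 0, 0], "jaw": 0}, {"trans": [-0.0006, 0, 0], "jaw": 0}, {"trans": [-0.0006, 0, 0], "jaw": 0}]'|grep -E 'pos|ft'
```

```text
position: [0.574, 0.198, 0.0561]
ft_force: [-0.1, -0.6, -0.3]
position: [0.574, 0.1976, 0.0562]
ft_force: [-0.6, 1.6, -1.4]
position: [0.5739, 0.1966, 0.0561]
ft_force: [-0.3, 1.6, -0.7]
```

Converted, -0.0005 m / 0.8 = -0.0006.

```bash
python3 inch.py '[{"trans": [-0.0006, 0, 0], "jaw": 0}, {"trans": [-0.0006, 0, 0], "jaw": 0}, {"trans": [-0.0006, 0, 0], "jaw": 0}]'|grep -E 'pos|ft'
python3 inch.py '[{"trans": [0.025, 0, 0], "jaw": 0}, {"trans": [0.025, 0, -0.0625], "jaw": 0}, {"trans": [0.025, 0, -0.125], "jaw": 0}, {"trans": [0, 0, -0.175], "jaw": 0.5}, {"trans": [-0.0625, 0, -0.2063], "jaw": 1}, {"trans": [-0.125, 0, -0.2063], "jaw": 1}, {"trans": [-0.1875, 0, -0.2063], "jaw": 1}, {"trans": [-0.25, 0, -0.2063], "jaw": 1}, {"trans": [-0.3125, 0, -0.1938], "jaw": 1}, {"trans": [-0.375, 0, -0.1688], "jaw": 1}, {"trans": [-0.4375, 0, -0.1375], "jaw": 1}, {"trans": [-0.5, 0, -0.1], "jaw": 1}, {"trans": [-0.5125, 0, -0.1], "jaw": 1}, {"trans": [-0.5125, 0, -0.1], "jaw": 1}, {"trans": [-0.5125, 0, -0.1], "jaw": 1}]'|grep -E 'time|pos'
python3 - <<'E'
from h import *
snap("w6"); a=W("w6")
p=a@[.5617,-.0953,.06,1];u,v=(p[:2]/p[2]);print(u,v);u,v=int(u),max(int(v),45)
g=cv2.imread("pics/w6.png")
print(v-20,g[v-20:v+25,u-15:u+16:5,1].T)
c=cv2.resize(g[max(0,v-45):v+55,u-60:u+60],None,fx=5,fy=5,interpolation=2)
cv2.imwrite("pics/z6.png",cv2.convertScaleAbs(c,alpha=1.5,beta=40))
E
```

```text
position: [0.5739, 0.1959, 0.0562]
ft_force: [-0.1, 2.1, -0.9]
time: 15.65
position: [0.5594, -0.2148, 0.1359]
w6 [ 5.5940e-01 -2.1480e-01  1.3590e-01 -2.2606e+00 -2.1800e+00  1.0000e-03] 15.65
273.7872250038315 50.74062017576225
30 [[ 33  34  33  35  34  33  33  34  34  35  37  36  34  36  34  28  25  19
   12   7   7  14  29  35  36  36  38  37  37  37  38  40  39  40  39  42
   63  67  75  77  78  78  75  78  86]
 [ 35  33  34  34  35  35  35  35  34  35  35  34  37  36  35  29  23  20
   14  11   5  16  31  37  38  38  37  39  38  37  40  41  39  38  41  70
  109 108 100  97  98  98  98  98  98]
 [ 34  34  34  35  37  34  34  35  35  37  37  37  37  37  33  29  24  19
   10   6   6  16  29  37  37  37  36  37  39  39  38  37  38  39  62 134
  196 180 114  99 100 100 100 102 101]
 [ 35  35  35  34  34  35  36  36  36  35  38  37  35  36  35  30  25  17
   10   5  10  16  31  39  37  38  38  41  37  38  40  38  40  40  63 136
  198 182 114 101 101 102 101 102 100]
 [ 35  35  37  36  36  37  37  35  36  37  37  37  37  38  37  27  25  20
   14   6   5  10  26  35  38  37  39  39  36  38  38  41  41  41  63 134
  195 201 202 200 178 113  99  99  98]
 [ 36  37  36  36  36  37  36  38  38  38  38  38  38  39  35  30  23  18
   10   8   3  12  26  36  38  38  39  37  38  38  36  39  40  39  46  80
  147 203 209 206 184 115 103 102 101]
 [ 36  35  37  35  38  38  36  37  38  38  38  37  38  38  36  31  26  19
   16   5   8  12  26  36  37  38  40  39  37  40  39  40  40  39  37  56
   94 108 104 110 123 145 145 135 112]]
```

View pics/z6.png

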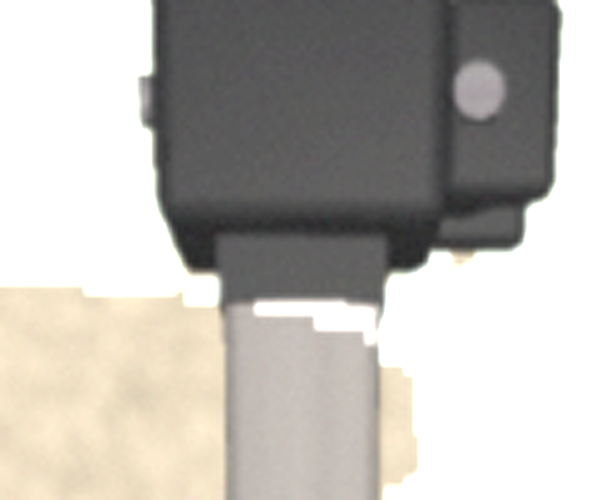

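The crop shows no bare bar left between collar and tape: the tape starts directly at the collar's end face (crop row ~233) and ends at row ~300. The mouth is on the mark to about 0.5 mm, and the lever is still open. Now the grip.

Units first: shifts go in shares of 0.8 m and turns go in shares of 2 rad. So 0.185 m / 0.8 = 0.2313, 0.15 m / 0.8 = 0.1875.

```bash
python3 - <<'E'
from h import *
a=W("w6");print([atz(a,(273,r),.0602).round(4) for r in(51.4,64.9)])
a=W("w5");print([atz(a,(273,r),.0602).round(4) for r in(52.0,54.8,69.1)])
E
python3 inch.py '[{"trans": [0.0625, 0.0125, 0], "jaw": 1}, {"trans": [0.125, 0.0225, 0], "jaw": 1}, {"trans": [0.1875, 0.0225, 0], "jaw": 1}, {"trans": [0.2313, 0.0225, 0], "jaw": 1}, {"trans": [0.2313, 0.0225, 0], "jaw": 1}, {"trans": [0.2313, 0.0225, 0.0375], "jaw": 1}, {"trans": [0.2313, 0.0225, 0.075], "jaw": 1}, {"trans": [0.2313, 0.0225, 0.1], "jaw": 1}, {"trans": [0.2313, 0.0225, 0.1075], "jaw": 1}, {"trans": [0.2313, 0.0225, 0.1075], "jaw": 1}, {"trans": [0.2313, 0.0225, 0.1075], "jaw": 1}]' 5
```

```text
[array([ 0.5612, -0.0957,  0.0602]), array([ 0.5609, -0.1035,  0.0602])]
[array([ 0.5613, -0.0938,  0.0602]), array([ 0.5613, -0.0954,  0.0602]), array([ 0.5609, -0.1037,  0.0602])]
time: 16.8
position: [0.5854, -0.0291, 0.0517]
tool_rot: [2.257, 2.183, 0.002]
ft_force: [0.1, -0.3, 1.1]
grip_width: 1.001
grip_force: 0.0
```

Converted, -0.001 m / 0.8 = -0.0013.

```bash
python3 inch.py '[{"trans": [0, -0.0013, 0], "jaw": 0.85}, {"trans": [0, -0.0013, 0], "jaw": 0.8}, {"trans": [0, -0.0013, 0], "jaw": 0.76}, {"trans": [0, -0.0013, 0], "jaw": 0.74}, {"trans": [0, -0.0013, 0], "jaw": 0.72}, {"trans": [0, -0.0013, 0], "jaw": 0.72}]' 5
```

```text
time: 17.4
position: [0.5836, -0.0296, 0.0505]
tool_rot: [2.259, 2.183, 0.0]
ft_force: [0.1, -1.0, 1.1]
grip_width: 0.747
grip_force: 5.0
```

Converted, -0.004 m / 0.8 = -0.005, -0.003 m / 0.8 = -0.0038.

```bash
python3 inch.py '[{"jaw": 0.72}, {"trans": [0, -0.0013, 0], "jaw": 0.69}, {"trans": [0, -0.0025, 0], "jaw": 0.66}, {"trans": [0, -0.0038, 0], "jaw": 0.63}, {"trans": [0, -0.005, 0], "jaw": 0.61}]' 30; python3 inch.py '[{"jaw": 0.6}, {"trans": [0, -0.0006, 0], "jaw": 0.59}]'
```

```text
time: 17.9
position: [0.5785, -0.0293, 0.0504]
tool_rot: [-2.258, -2.183, 0.002]
ft_force: [-2.9, 0.1, 5.1]
grip_width: 0.631
grip_force: 11.5
time: 18.1
position: [0.5773, -0.0292, 0.0503]
tool_rot: [-2.257, -2.182, 0.005]
ft_force: [-5.7, -0.0, 7.1]
grip_width: 0.601
grip_force: 13.1
```

Converted, -0.004 m / 0.8 = -0.005, -0.003 m / 0.8 = -0.0038.

```bash
python3 inch.py '[{"trans": [0, -0.0013, 0], "jaw": 0.56}, {"trans": [0, -0.0025, 0], "jaw": 0.53}, {"trans": [0, -0.0038, 0], "jaw": 0.51}, {"trans": [0, -0.005, 0], "jaw": 0.49}, {"trans": [0, -0.005, 0], "jaw": 0.48}]' 40; python3 inch.py '[{"trans": [0, -0.0013, 0], "jaw": 0.46}, {"trans": [0, -0.0025, 0], "jaw": 0.44}, {"trans": [0, -0.0038, 0], "jaw": 0.41}, {"trans": [0, -0.005, 0], "jaw": 0.39}, {"trans": [0, -0.005, 0], "jaw": 0.37}, {"trans": [0, -0.005, 0], "jaw": 0.35}, {"trans": [0, -0.005, 0], "jaw": 0.35}, {"trans": [0, -0.005, 0], "jaw": 0.35}]'
```

```text
time: 18.6
position: [0.5726, -0.029, 0.0503]
tool_rot: [-2.257, -2.181, 0.006]
ft_force: [-8.3, -1.0, 10.1]
grip_width: 0.492
grip_force: 13.8
time: 19.4
position: [0.568, -0.0288, 0.0502]
tool_rot: [-2.256, -2.181, 0.008]
ft_force: [-8.9, 0.2, 10.9]
grip_width: 0.383
grip_force: 39.9
```

Converted, -0.0005 m / 0.8 = -0.0006.

```bash
python3 inch.py '[{"trans": [0, -0.0006, 0], "jaw": 0.3}, {"trans": [0, -0.0006, 0], "jaw": 0.3}, {"trans": [0, -0.0006, 0], "jaw": 0.3}, {"trans": [0, -0.0006, 0], "jaw": 0.3}]' 50
python3 - <<'E'
from h import *
snap("w7")
a=cv2.resize(cv2.imread("pics/w7.png")[150:300,200:340],None,fx=2.8,fy=2.8,interpolation=2)
s=cv2.resize(ctrl.get_image("scene")[215:315,170:270,::-1],None,fx=4,fy=4,interpolation=2)
o=np.zeros((420,792,3),np.uint8);o[:420,:392]=a;o[:400,392:]=s
cv2.imwrite("pics/z7.png",cv2.convertScaleAbs(o,alpha=1.5,beta=40))
E
```

```text
time: 19.8
position: [0.5677, -0.0289, 0.0503]
tool_rot: [-2.256, -2.182, 0.008]
ft_force: [-9.9, -1.0, 10.9]
grip_width: 0.374
grip_force: 49.9
w7 [ 0.5677 -0.0289  0.0503 -2.2558 -2.1818  0.0078] 19.8
```

View pics/z7.png

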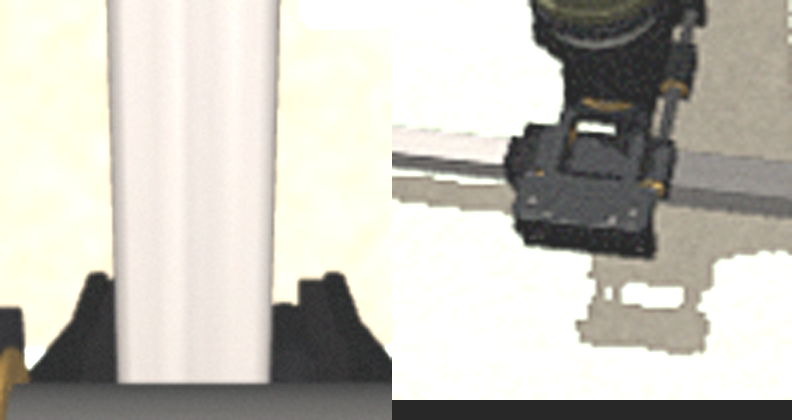

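The last picture shows the tube gripped, with the lever lying flat between the tube and the right pad. The opening is 33 mm under 50 N, which fits the 35 mm shut width plus pad give. The tool moved only about 0.7 mm along the rail during the squeeze. Handing in.

```bash
python3 -c "
from bench import ctrl
print(ctrl.close_job())"
```

```text
the job is handed in; nothing more can be done
None
```

I pushed the leg in until the collar met the tape edge (within about 0.5 mm before the squeeze), squeezed the lever shut, and handed in at about 20 s with the hand still gripping at 50 N; the mark was out of view after the squeeze, when the tool had shifted only about 0.7 mm, and the wrench, level and tub were not touched.

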